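# Draw a bed rail tight with its cam lock

### The arm

A 6-joint arm with a two-finger parallel gripper is mounted at the origin on a cart in front of the work surface, level with it; the furniture and walls round the work are solid. World frame = base frame: x ahead of the robot, y to its left, z up, the work surface at z = 0. Lengths are in m, angles in rad, forces in N, time in s.
With the tool pointing down it reaches from about 0.375 to 0.975 m from the base axis. Payload 3.8 kg.
Tool frame: the origin (TCP) lies midway between the tips of the shut fingers; the grasp point (between the pads) lies 19 mm behind it; z points along the fingers, y is the line along which they close (so a half turn about z gives the same grasp; the last joint's range is limited). The gripper opens to 85 mm and grips with 20 to 120 N. Pads are 22 mm wide; open, the fingers measure 114 mm over their backs; the gripper's body (76 mm by 85 mm) begins 54 mm behind the grasp point. The pads swing forward as they close: fully open they stand 13 mm farther back than shut.
Start: joints at [-1.139, 0.264, 1.604, -0, 1.274, -0.037], TCP at [0.305, -0.602, 0.231] pointing down, gripper open.
Joint ranges: [-2.63, 2.63], [-0.94, 2.18], [0.31, 2.57], [-1.31, 4.45], [0, 2.66], [-2.55, 2.55]. Speed limits (rad/s): [2.57, 2.57, 3.14, 3.14, 3.14, 3.14].

### API

Orientations are given as a rotation vector (axis times angle).
In Python, from workcell import bot gives the robot as it stands.
- The arm moves only by the tool step_arm, never from a script. Its argument "motion" is a list of rows, each a list of 5 numbers: the finger opening in cm, from 0 to 8.54, then the shift along the tool's x, y, z in cm, then the turn about the tool's z in degrees. In form: [[claw, dx, dy, dz, twist], ...]. A call has 1 to 20 rows; each row is the pose to reach, as a shift and turn from the pose commanded when the call began, along the tool's axes at that moment; what a row does not reach only later rows make up. A row lasts 1/10 s, in which the tool goes at most 50 mm and 8.59 degrees, less where a joint would pass 70% of its speed; a pose out of reach is approached as far as the arm can. A call with a gripper value outside its range is refused whole. The fingers move at their own pace and stop on an object; "force" is the grip in N (left out, the last holds). Time passes only in rows, so rows that repeat a pose let the fingers close. It gives the time, the measured TCP pose, the force, the opening and the grip force at its end, in the units of the state.
- bot.read_state(): the state, without advancing time (a new reading comes with each control period).
- bot.read_camera(name): name is "scene" or "top" or "wrist"; returns (picture, depth): 420x560x3 uint8, red, green, blue; 420x560 float32, m along the optical axis (not along the pixel's ray), 0 where there is no reading.
- bot.calibration(name): a dict with "mtx" (3x3 intrinsics, pixels), "k1" (the pictures are not rectified: a ray, as slopes to the right and down, at radius r is drawn at 1 + k1 r^2 times it, then the intrinsics apply), "origin" and "orientation" of the camera in the world; the wrist camera has in their place "T_tool_cam" (4x4, takes a point from camera to tool coordinates, whose origin is the TCP and whose axes are the flange's). Camera axes: x right, y up, looking along -z (the intrinsics and any distortion apply to the point x, -y, -z); pixel columns grow to the right and rows downward; lengths in m; the calibration is good to about 2 mm. A picture is of the moment at which its call begins: read the wrist's pose just before it. calibration takes no time and is no camera call.
- bot.finish_job(): hands the job in; it is judged then, once.
The state is a dict: "time": time; "q": joint angles; "joint_vel": joint speeds; "joint_torque": joint torques, N m; "tool_pos": TCP position; "tcp_rot": TCP orientation; "wrist_force": force on the tool from outside, world axes, zero at the start; "torque": the same for the moment, N m; "width": opening from 0.0 (shut) to 1.0 (fully open); "grip_force": force on a finger pad.
Only numpy, scipy, OpenCV 4.12 (cv2) and the standard library are available. Lean on these libraries where they do the work, as an engineer would, in place of code of your own. Each camera call takes 0.05 s, during which the arm holds its last target. There are 200 camera calls.

### The job

Slide the short wooden rail up to the leg block so that its headed stud goes through the notch into the open mouth of the cam, then turn the red crank clockwise until the cam has drawn the rail up firmly against the rubber pads, and let go. Stop as soon as it is firm, because overtightening crushes the pads, and do not force the rail against the block; leave the other things on the bench alone.

Things in the scene. Friction and masses are not known exactly. Their poses are not given: they have to be found in the camera images.
- leg_block: Leg block fixed to the bench: wooden pocket 84 x 100 mm, 45 mm tall, holding the cam. Origin on the bench under the cam's axis; front looks along its -x; z up. Aluminium front plate, outer face at x = -42 mm. Two black rubber pads on it (y = +-18.5 mm) stand 6 to 12 mm proud; how much differs per block and is not measured. The pads are springs, 20 N per mm together.
- notch (a point): Centre of the notch in the front plate's outer face: 42 mm in front of the cam's axis, 22 mm above the bench. The notch is 18 mm wide (lips flared to 24), open upwards. Firm means that the rail squeezes the pads with 10 to 30 N (about 0.5 to 1.5 mm); above 38 N they are crushed, whether by pushing or by the cam.
- rail: Loose bed rail end of light wood, 140 x 50 x 44 mm, 0.25 to 0.5 kg, lying on the bench. Origin at the centre of its underside; x along its length towards the stud, z up. Seated, its x points along the leg block's x and its centre is 117 to 124 mm in front of the cam's axis, on the block's centre line.
- stud_head (a point): Centre of the steel stud's head, 105.5 mm from the rail's centre along its x, 22 mm above its underside. The neck is 6 mm thick and sticks out of the rail's end (x = 70 mm); the head is an upright barrel 12 mm in diameter and 28 mm tall.
- cam (a joint): Turn of the cam, rad, clockwise from above, 0 to 4.3. Below 0.3 the mouth is open to the front: the head can go in to 10 to 20 mm from the axis (the pads stop it at 12 to 19). From 0.75, where the head is held at most 21 mm from the axis, the slot draws it in 3.2 mm per rad. At some turn between 1.3 and 3.6 the pads begin to be squeezed. The cam stays where it is let go.
- knob_top (a point): Top centre of the upright black knob on the red crank, 104 mm above the bench. Knob 16 mm in diameter, 36 mm tall, spins on its pin, 45 mm from the cam's vertical axis (the leg block's z axis); along the block's +y at cam 0; crank top at 65 mm. Force at the knob: up to 1 N free, 2 to 3.5 N dragging the rail, 4.5 to 5.5 N when firm.
- screw_tin: Bystander, to be left alone: grey metal screw tin, 69 mm wide, 68 mm tall. Origin at the centre of its underside.
- masking_tape: Bystander, to be left alone: roll of masking tape, 91 mm wide, 24 mm tall. Origin at the centre of its underside.
- sanding_block: Bystander, to be left alone: brown cork sanding block 62 x 112 x 32 mm. Origin at the centre of its underside.
- screwdriver: Bystander, to be left alone: blue-handled screwdriver, 181 mm long. Origin at the centre of its underside.
- chuck_key: Bystander, to be left alone: steel T-shaped chuck key 82 x 70 mm. Origin at the centre of its underside.
- wood_block: Bystander, to be left alone: fir offcut 60 x 85 x 38 mm. Origin at the centre of its underside.
- pencil: Bystander, to be left alone: red pencil, 188 mm long. Origin at the centre of its underside.

How it is judged:
On the way:
1. the stud head is in the cam's mouth: within 20.5 mm in front of the cam's axis, 10 mm to either side, while the cam is still open (below 0.6 rad) (x of stud_head in the frame of leg_block above -0.0205 m and y of stud_head in the frame of leg_block between -0.01 and 0.01 m and z of stud_head in the frame of leg_block between 0.017 and 0.027 m and value of joint cam below 0.6 rad), for 0.2 s.
At the end, for the whole second after the job is handed in: Stud head held in the cam (within 20.5 mm in front of its axis, 10 mm to either side, 5 mm in height), cam turned past 1.2 rad, rail pressing on the leg block with more than 8 N, lying flat (0.05 rad) and in line with the block (0.09 rad), all released and at rest (x of stud_head in the frame of leg_block above -0.0205 m and y of stud_head in the frame of leg_block between -0.01 and 0.01 m and z of stud_head in the frame of leg_block between 0.017 and 0.027 m and value of joint cam above 1.2 rad and contact force between rail and leg_block above 8 N and angle between the x axis of rail and the x axis of leg_block, either way round below 0.09 rad and angle between rail's own z axis and vertical below 0.05 rad and linear speed of rail below 0.01 m/s and velocity of joint cam between -0.05 and 0.05 rad/s); the robot touches nothing.
It fails at once if the rail is pressed against the leg block with more than 38 N (pads crushed) (contact force between rail and leg_block above 38 N).
It fails at once if a bystander is moved by more than 30 mm (distance of any of screw_tin, masking_tape, sanding_block, screwdriver, chuck_key, wood_block, pencil from where it was at the start of the episode above 0.03 m).
It also fails if it takes over 72 s, if anything falls off the work surface, if the arm or the gripper's body presses on something with over 40 N, if the wrist force passes 120 N, or if a joint passes its speed limit or range.

## Working session

There is one attempt and no reset: what is moved stays moved. The work goes in short steps, Python scripts to look and compute and a tool call to move; the robot and the scene stay as the last step left them, time stands still between calls to the robot, and variables do not carry over. Pictures are saved under pics/ and viewed, at most 10 in all, crops included, and the job is handed in when it is done.

Besides the shell and the picture viewer there is one more tool, called after "Emit:" as a command line: name --pt "numbers of a row" for each row, then --argument value for the rest. step_arm: Moves the arm, as the interface text tells. Its arguments: {"type":"object","properties":{"motion":{"type":"array","items":{"type":"array","items":{"type":"number"}}},"force":{"type":"number"}},"required":["motion"]}

```bash
mkdir -p pics; ls; cat > h.py <<'E'
import numpy as np, cv2
from scipy.spatial.transform import Rotation as R
from workcell import bot
def cap(name,fn=None):
    s=bot.read_state(); im,d=bot.read_camera(name)
    if fn: cv2.imwrite('pics/'+fn,im[:,:,::-1])
    c=bot.calibration(name)
    if name=='wrist':
        T=np.eye(4);T[:3,:3]=R.from_rotvec(s['tcp_rot']).as_matrix();T[:3,3]=s['tool_pos']
        T=T@np.array(c['T_tool_cam'])
    else:
        T=np.eye(4);o=np.array(c['orientation'],float)
        T[:3,:3]=o if o.shape==(3,3) else R.from_rotvec(o).as_matrix();T[:3,3]=c['origin']
    return im,d,c,T
def pts(c,T,uv,dep=None,z=None):
    uv=np.asarray(uv,float).reshape(-1,1,2)
    n=cv2.undistortPoints(uv,np.array(c['mtx']),np.array([c['k1'],0,0,0],float))[:,0]
    ray=np.c_[n[:,0],-n[:,1],-np.ones(len(n))]
    if dep is not None: return (ray*np.asarray(dep).reshape(-1,1))@T[:3,:3].T+T[:3,3]
    w=ray@T[:3,:3].T
    return T[:3,3]+w*((z-T[2,3])/w[:,2])[:,None]
def cloud(c,T,d):
    v,u=np.mgrid[:d.shape[0],:d.shape[1]]
    P=pts(c,T,np.c_[u.ravel(),v.ravel()],d.ravel()).reshape(*d.shape,3)
    P[d==0]=np.nan
    return P
E
python3 - <<'E'
from h import *
im,d,c,T=cap('top','top0.png'); np.savez('top0.npz',im=im,d=d,T=T)
print(c, bot.read_state())
im,d,c,T=cap('scene','scene0.png'); print(c)
E
```

```text
pics
{'mtx': array([[507.06723745,   0.        , 278.77616414],
       [  0.        , 507.06723745, 213.37718843],
       [  0.        ,   0.        ,   1.        ]]), 'k1': -0.1636210844192866, 'origin': array([0.26206311, 0.21437357, 1.60417806]), 'orientation': array([ 0.16691033, -0.13092485, -1.58844464])} {'time': 0.05, 'q': array([-1.13887816e+00,  2.64758700e-01,  1.60534267e+00,  9.80975962e-06,
        1.27370052e+00, -3.68768644e-02]), 'joint_vel': array([ 0.00089168, -0.00034376, -0.00021303,  0.00026499, -0.00026804,
        0.00100168]), 'joint_torque': array([ 1.70425821e-03, -5.17024076e+01, -3.68842614e+01,  8.65824131e-05,
        7.09653483e-03, -7.96555526e-06]), 'tool_pos': array([ 0.30468856, -0.6015191 ,  0.22997521]), 'tcp_rot': array([-3.05357623e+00, -7.29148960e-01,  6.66096148e-04]), 'wrist_force': array([0.97761882, 0.28776956, 0.99788619]), 'torque': array([-0.03432891,  0.05110238,  0.0486007 ]), 'grip_force': 0.0, 'width': 1.000050976109874}
{'mtx': array([[502.69992412,   0.        , 271.36369545],
       [  0.        , 502.69992412, 206.46313366],
       [  0.        ,   0.        ,   1.        ]]), 'k1': 0.01291939586416267, 'origin': array([-0.44862051,  0.88553038,  0.66794092]), 'orientation': array([ 0.61647571, -1.18095679, -1.8992029 ])}
```

View pics/top0.png

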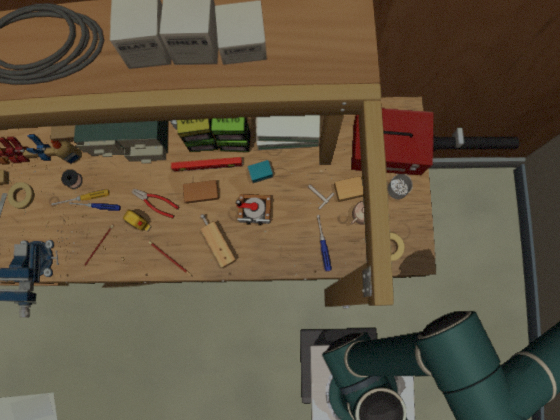

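View pics/scene0.png

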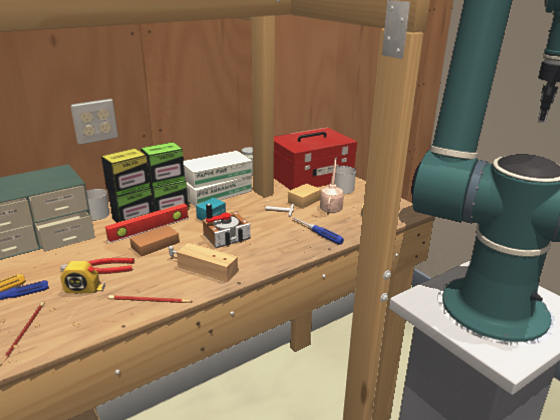

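```bash
python3 - <<'E'
from h import *
z=np.load('top0.npz');im,d,T=z['im'],z['d'],z['T'];c=bot.calibration('top')
P=cloud(c,T,d);np.save('P.npy',P)
for n,(u,v) in dict(rail=(217,243),stud=(205,217),blk=(243,205),knob=(239,202),disc=(265,208),beamL=(375,200),beamTop=(200,100),brace=(345,292),brace2=(330,150),postfront=(378,297),sand=(200,191),base=(378,405),tin=(362,212),tape=(396,246),sd=(325,255),teal=(260,171),level=(205,164),benchedge=(200,279),shelf=(300,60)).items():
    print(n,np.round(P[v,u],3), np.round(pts(c,T,[[u,v]],z=0)[0],3))
cv2.imwrite('pics/crop.png',cv2.resize(im[150:290,170:290,::-1],None,fx=5,fy=5,interpolation=cv2.INTER_CUBIC)[100:])
i2=np.nan_to_num(P[150:290,170:430,2])
cv2.imwrite('pics/hc.png',np.hstack([cv2.resize(im[175:290,180:280,::-1],None,fx=5,fy=5,interpolation=cv2.INTER_CUBIC)]))
E
```

```text
rail [0.472 0.441 0.047] [0.478 0.448 0.   ]
stud [0.56  0.484 0.017] [0.564 0.487 0.   ]
blk [0.586 0.357 0.065] [0.6   0.363 0.   ]
knob [0.588 0.366 0.104] [0.61  0.376 0.   ]
disc [0.579 0.29  0.044] [0.588 0.292 0.   ]
beamL [0.473 0.043 0.621] [ 0.606 -0.065  0.   ]
beamTop [0.695 0.395 0.625] [0.971 0.51  0.   ]
brace [0.31  0.054 0.086] [0.313 0.045 0.   ]
brace2 [0.727 0.088 0.159] [0.778 0.074 0.   ]
postfront [0.282 0.047 0.622] [ 0.294 -0.058  0.   ]
sand [0.644 0.5   0.026] [0.651 0.505 0.   ]
base [0.023 0.009 0.334] [-0.039 -0.045  0.   ]
tin [ 0.554 -0.01   0.069] [ 0.567 -0.021  0.   ]
tape [ 0.454 -0.124 -0.   ] [ 0.454 -0.124  0.   ]
sd [0.43  0.105 0.017] [0.431 0.104 0.   ]
teal [0.699 0.304 0.049] [0.713 0.307 0.   ]
level [0.731 0.483 0.037] [0.742 0.489 0.   ]
benchedge [0.364 0.503 0.   ] [0.364 0.503 0.   ]
shelf [0.783 0.183 0.619] [1.11  0.163 0.   ]
```

View pics/hc.png

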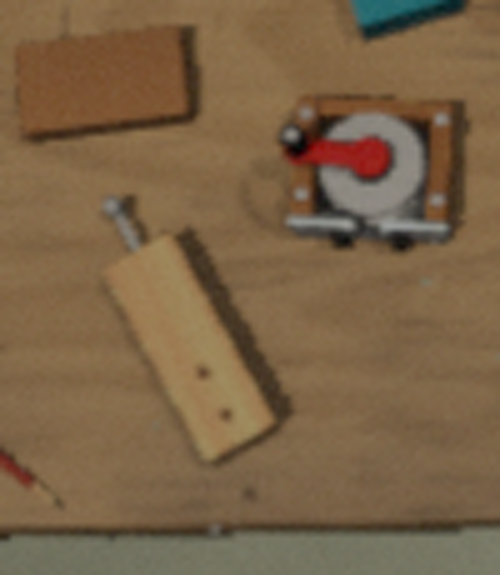

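```bash
python3 - <<'E'
from h import *
P=np.load('P.npy')
q=P.reshape(-1,3);q=q[np.isfinite(q[:,2])]
s=q[(q[:,2]>.58)&(q[:,2]<.66)&(q[:,0]>.2)]
m=s[(s[:,0]<.6)&(abs(s[:,1])<.3)]; print('Lbeam',m.min(0),m.max(0),np.percentile(m,[2,98],axis=0))
m=s[(s[:,1]>.15)]; print('shelf xmin',np.percentile(m[:,0],[0.5,2]), m[:,1].max())
b=q[(q[:,2]>.66)&(q[:,0]>.3)];print('above',b.min(0),b.max(0))
# rail: top surface fit
sub=P[170:290,180:290];
c=bot.calibration('top')
m=(sub[...,2]>.036)&(sub[...,2]<.06)&(sub[...,0]<.56)&(sub[...,1]>.36)
p=sub[m];print(m.sum(),np.median(p[:,2]))
r=cv2.minAreaRect(p[:,:2].astype(np.float32));print('rail',r)
# block: top of walls 45mm
m=(sub[...,2]>.035)&(sub[...,2]<.055)&(sub[...,0]<.67)&(sub[...,0]>.5)&(sub[...,1]<.375)
p=sub[m];print('blk',cv2.minAreaRect(p[:,:2].astype(np.float32)),m.sum())
# knob
m=(sub[...,2]>.09)&(sub[...,2]<.115);p=sub[m];print('knob',p.mean(0),m.sum())
T=np.load('top0.npz')['T']
f=lambda X,Y:[X/5+180-.4,Y/5+175-.4]
# hand-picked at heights
print('axis hub (crank top .065)',pts(c,T,[f(372,157)],z=.065))
print('knob',pts(c,T,[f(292,134)],z=.104))
print('plate ends top',pts(c,T,[f(287,221),f(448,232)],z=.045))
print('stud head',pts(c,T,[f(116,206)],z=.036))
print('rail corners',pts(c,T,[f(107,270),f(176,234),f(278,422),f(211,462)],z=.044))
E
```

```text
Lbeam [ 0.20000118 -0.02729924  0.58009056] [0.59999046 0.05831838 0.65954245] [[ 0.20856881 -0.00469393  0.58615065]
 [ 0.59248005  0.0560213   0.62712466]]
shelf xmin [0.68579169 0.68653789] 0.8994309065761064
above [0.76168749 0.25287503 0.66002394] [0.96688605 0.8753344  0.75653168]
701 0.04403060257808877
rail ((0.47957780957221985, 0.42730486392974854), (0.1293751448392868, 0.15978804230690002), 89.91292572021484)
blk ((0.5790584683418274, 0.3253956735134125), (0.09856057912111282, 0.09258999675512314), 86.23361206054688) 597
knob [0.5874503  0.37002964 0.10187507] 25
axis hub (crank top .065) [[0.58228829 0.32304132 0.065     ]]
knob [[0.58970235 0.36882257 0.104     ]]
plate ends top [[0.54686684 0.37833803 0.045     ]
 [0.53737197 0.2774236  0.045     ]]
stud head [[0.56086069 0.48823452 0.036     ]]
rail corners [[0.51857184 0.4922717  0.044     ]
 [0.54047601 0.44859396 0.044     ]
 [0.42073896 0.38484691 0.044     ]
 [0.39674354 0.42666568 0.044     ]]
```

```bash
cat >> h.py <<'E'
def st():
    s=bot.read_state();M=R.from_rotvec(s['tcp_rot']).as_matrix()
    print('t',round(s['time'],2),'p',np.round(s['tool_pos'],4),'yaw x',round(np.degrees(np.arctan2(M[1,0],M[0,0])),2),'q',np.round(s['q'],2),'F',np.round(s['wrist_force'],2),'w',round(s['width'],3),'g',s['grip_force'])
    return s,M
def to(p):
    s,M=st();print('shift cm',np.round(100*M.T@(np.array(p)-s['tool_pos']),2))
E
python3 - <<'E'
from h import *
s,M=st();print(M.round(3))
for p in [(.3,-.4,.5),(.3,-.3,.72),(.45,-.05,.72),(.44,.25,.72),(.469,.438,.72),(.469,.438,.3)]: to(p)
E
```

```text
t 0.1 p [ 0.3047 -0.6016  0.2301] yaw x 26.86 q [-1.14  0.26  1.61 -0.    1.27 -0.04] F [1.07 0.38 0.26] w 1.001 g 0.0
[[ 0.892  0.452 -0.001]
 [ 0.452 -0.892  0.002]
 [ 0.    -0.002 -1.   ]]
t 0.1 p [ 0.3047 -0.6016  0.2301] yaw x 26.86 q [-1.14  0.26  1.61 -0.    1.27 -0.04] F [1.07 0.38 0.26] w 1.001 g 0.0
shift cm [  8.69 -18.25 -26.96]
t 0.1 p [ 0.3047 -0.6016  0.2301] yaw x 26.86 q [-1.14  0.26  1.61 -0.    1.27 -0.04] F [1.07 0.38 0.26] w 1.001 g 0.0
shift cm [ 13.21 -27.22 -48.94]
t 0.1 p [ 0.3047 -0.6016  0.2301] yaw x 26.86 q [-1.14  0.26  1.61 -0.    1.27 -0.04] F [1.07 0.38 0.26] w 1.001 g 0.0
shift cm [ 37.89 -42.74 -48.9 ]
t 0.1 p [ 0.3047 -0.6016  0.2301] yaw x 26.86 q [-1.14  0.26  1.61 -0.    1.27 -0.04] F [1.07 0.38 0.26] w 1.001 g 0.0
shift cm [ 50.55 -69.96 -48.85]
t 0.1 p [ 0.3047 -0.6016  0.2301] yaw x 26.86 q [-1.14  0.26  1.61 -0.    1.27 -0.04] F [1.07 0.38 0.26] w 1.001 g 0.0
shift cm [ 61.63 -85.42 -48.81]
t 0.1 p [ 0.3047 -0.6016  0.2301] yaw x 26.86 q [-1.14  0.26  1.61 -0.    1.27 -0.04] F [1.07 0.38 0.26] w 1.001 g 0.0
shift cm [ 61.62 -85.33  -6.81]
```

Emit:
step_arm --pt "8.5 4 -8 -10 0" --pt "8.5 8 -16 -20 0" --pt "8.5 11 -22 -30 0" --pt "8.5 13 -27 -40 0" --pt "8.5 13 -27 -49 0" --pt "8.5 13 -27 -49 0" --pt "8.5 13 -27 -49 0" --pt "8.5 13 -27 -49 0" --pt "8.5 13 -27 -49 0" --pt "8.5 13 -27 -49 0" --pt "8.5 13 -27 -49 0" --pt "8.5 13 -27 -49 0"

```text
time: 1.3
tool_pos: [0.2982, -0.3004, 0.7256]
tcp_rot: [3.051, 0.73, 0.004]
wrist_force: [0.7, 0.3, 0.8]
width: 0.996
grip_force: 0.0
```

Emit:
step_arm --pt "8.5 4 -3 0 0" --pt "8.5 8 -6 0 0" --pt "8.5 12 -8 0 0" --pt "8.5 16 -11 0 0" --pt "8.5 20 -13 0 0" --pt "8.5 24 -15 0 0" --pt "8.5 27 -20 0 0" --pt "8.5 29 -25 0 0" --pt "8.5 31 -30 0 0" --pt "8.5 34 -35 0 0" --pt "8.5 36 -40 0 0" --pt "8.5 38 -44 0 0" --pt "8.5 41 -48 0 0" --pt "8.5 44 -52 0 0" --pt "8.5 46 -56 0 0" --pt "8.5 48 -58 0 0" --pt "8.5 48 -58 0 0" --pt "8.5 48 -58 0 0" --pt "8.5 48 -58 0 0"

```text
time: 3.2
tool_pos: [0.4649, 0.4311, 0.7218]
tcp_rot: [3.056, 0.729, 0.0]
wrist_force: [0.0, -0.4, 0.1]
width: 0.995
grip_force: 0.0
```

```bash
python3 - <<'E'
from h import *
to((.469,.438,.25))
E
```

```text
t 3.2 p [0.4649 0.4311 0.7218] yaw x 26.83 q [ 0.71  0.36  0.57 -0.    2.21  1.81] F [ 0.01 -0.41  0.15] w 0.995 g 0.0
shift cm [ 0.67 -0.44 47.18]
```

Emit:
step_arm --pt "8.5 1 0 5 0" --pt "8.5 1 0 10 0" --pt "8.5 1 0 15 0" --pt "8.5 1 0 20 0" --pt "8.5 1 0 25 0" --pt "8.5 1 0 30 0" --pt "8.5 1 0 35 0" --pt "8.5 1 0 40 0" --pt "8.5 1 0 45 0" --pt "8.5 1 0 45 0" --pt "8.5 1 0 45 0" --pt "8.5 1 0 45 0"

```text
time: 4.4
tool_pos: [0.4761, 0.4373, 0.277]
tcp_rot: [-3.052, -0.728, -0.012]
wrist_force: [0.6, 0.2, 0.1]
width: 0.996
grip_force: 0.0
```

```bash
python3 - <<'E'
from h import *
st()
im,d,c,T=cap('wrist','w1.png');np.savez('w1.npz',im=im,d=d,T=T);print(c['k1'],T.round(3))
E
```

```text
t 4.4 p [0.4761 0.4373 0.277 ] yaw x 26.81 q [ 0.7   0.18  1.62 -0.    1.33  1.81] F [0.63 0.25 0.05] w 0.996 g 0.0
0.013056613641892662 [[ 0.451  0.85   0.271  0.547]
 [-0.893  0.43   0.135  0.473]
 [-0.002 -0.302  0.953  0.42 ]
 [ 0.     0.     0.     1.   ]]
```

View pics/w1.png

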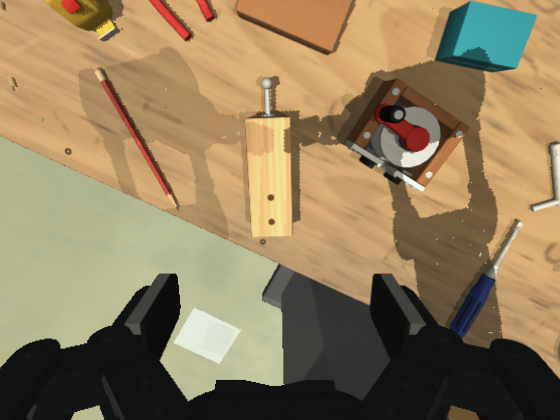

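Rail is seen head-up at columns 246–292, rows 117–237, stud head at (266,84). Block: plate top edge from (349,146) to (424,190), knob top at (397,114), hub at (418,139).

```bash
python3 - <<'E'
from h import *
z=np.load('w1.npz');im,d,T=z['im'],z['d'],z['T'];c=bot.calibration('wrist')
P=cloud(c,T,d)
# rail top by depth
m=(abs(P[...,2]-.044)<.006);m[:,:235]=0;m[:,305:]=0;m[:112]=0;m[245:]=0
p=P[m];r=cv2.minAreaRect(p[:,:2].astype(np.float32));print('rail',r,m.sum(),np.median(p[:,2]))
co=pts(c,T,[(246,118),(291,116),(293,235),(253,237)],z=.044);print(co.round(4))
a=(co[0]+co[1])/2;b=(co[2]+co[3])/2;print('centre',(a+b)/2,np.degrees(np.arctan2(*(a-b)[1::-1])),np.linalg.norm(a-b))
print('head',pts(c,T,[(266,84)],z=.036))
m=(P[...,2]>.098)&(P[...,2]<.11)&(P[...,0]<.66);m[:,:340]=0;m[:,470:]=0;p=P[m];print('knob d',p.mean(0),m.sum(), pts(c,T,[(397,114)],z=.104))
print('hub',pts(c,T,[(418,139)],z=.065))
e=pts(c,T,[(349,146),(424,190)],z=.045);print('plate',e, np.linalg.norm(e[0]-e[1]))
m=(abs(P[...,2]-.045)<.006);m[:,:335]=0;m[:,475:]=0;m[:70]=0;m[195:]=0
m=m.astype(np.uint8);n,l,s,ce=cv2.connectedComponentsWithStats(m);
p=P[(m>0)&(P[...,0]<.66)&(P[...,1]<.42)];p=p[abs(p[:,:2]-[.584,.324]).max(1)<.07];print('blk',cv2.minAreaRect(p[:,:2].astype(np.float32)),len(p))
crop=cv2.resize(im[60:200,330:480,::-1],None,fx=4,fy=4,interpolation=cv2.INTER_CUBIC);cv2.imwrite('pics/w1c.png',crop)
E
```

```text
rail ((0.47038596868515015, 0.44155099987983704), (0.1397356539964676, 0.050057198852300644), 28.608861923217773) 5138 0.04349514276354999
[[0.5205 0.4952 0.044 ]
 [0.5444 0.4525 0.044 ]
 [0.4228 0.386  0.044 ]
 [0.3986 0.4281 0.044 ]]
centre [0.47160538 0.44045839 0.044     ] 28.735586728462593 0.13885266023510268
head [[0.56152018 0.49145626 0.036     ]]
knob d [0.58910211 0.37069226 0.10303135] 267 [[0.58961779 0.37071189 0.104     ]]
hub [[0.58363324 0.32486418 0.065     ]]
plate [[0.54507845 0.38028197 0.045     ]
 [0.54070458 0.27761674 0.045     ]] 0.1027583620925726
blk ((0.5791522264480591, 0.3257063031196594), (0.10110130906105042, 0.09180150926113129), 85.85967254638672) 4848
```

View pics/w1c.png

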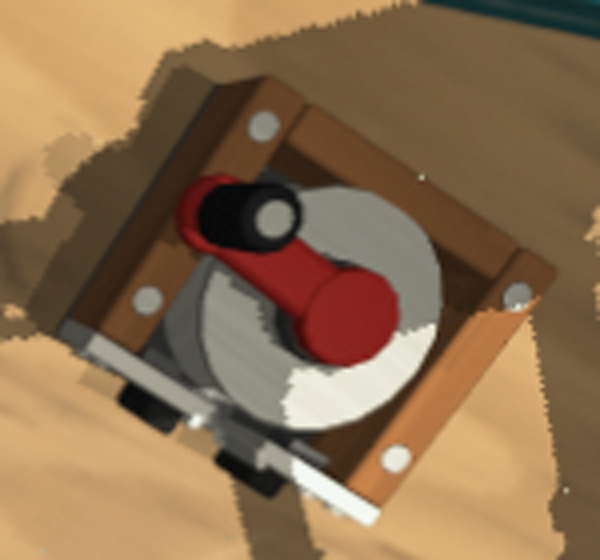

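```bash
python3 - <<'E'
from h import *
to((.4705,.441,.011))
E
```

```text
t 4.45 p [0.4763 0.4376 0.2774] yaw x 26.83 q [ 0.7   0.18  1.62 -0.    1.33  1.81] F [-0.69  0.45  0.04] w 0.998 g 0.0
shift cm [-0.6  -0.5  26.63]
```

Emit:
step_arm --pt "8.5 -0.6 -0.5 5 -1.9" --pt "8.5 -0.6 -0.5 10 -1.9" --pt "8.5 -0.6 -0.5 15 -1.9" --pt "8.5 -0.6 -0.5 18 -1.9" --pt "8.5 -0.6 -0.5 21 -1.9" --pt "8.5 -0.6 -0.5 23 -1.9" --pt "8.5 -0.6 -0.5 25 -1.9" --pt "8.5 -0.6 -0.5 26 -1.9" --pt "8.5 -0.6 -0.5 26 -1.9" --pt "8.5 -0.6 -0.5 26 -1.9"

```text
time: 5.45
tool_pos: [0.4679, 0.4393, 0.0134]
tcp_rot: [-3.042, -0.78, -0.005]
wrist_force: [0.7, 0.4, 0.3]
width: 0.993
grip_force: 0.0
```

```bash
python3 - <<'E'
from h import *
st()
E
```

```text
t 5.45 p [0.4679 0.4393 0.0134] yaw x 28.76 q [0.72 0.41 1.85 0.   0.88 1.78] F [0.66 0.43 0.31] w 0.993 g 0.0
```

Close.

Emit:
step_arm --pt "4 0 0 0 0" --pt "4 0 0 0 0" --pt "4 0 0 0 0" --pt "4 0 0 0 0" --pt "4 0 0 0 0" --pt "4 0 0 0 0" --pt "4 0 0 0 0" --pt "4 0 0 0 0" --pt "4 0 0 0 0" --pt "4 0 0 0 0" --pt "4 0 0 -0.3 0" --pt "4 0 0 -0.3 0" --pt "4 0 0 -0.3 0" --force 40

```text
time: 6.75
tool_pos: [0.4657, 0.4373, 0.0134]
tcp_rot: [3.042, 0.78, -0.003]
wrist_force: [0.4, -0.1, -3.7]
width: 0.578
grip_force: 42.9
```

```bash
python3 - <<'E'
from h import *
a=np.radians(-4.2);x=np.array([np.cos(a),np.sin(a)]);A=np.array([.5835,.325])
for L in (.175,.160,.126): print(L,(A-L*x).round(4)); to([*(A-L*x),.0165])
im,d,c,T=cap('wrist','w2.png');np.savez('w2.npz',im=im,d=d,T=T)
P=cloud(c,T,d);print(np.round(P[60:120:10,266],3))
E
```

```text
0.175 [0.409  0.3378]
t 6.75 p [0.4657 0.4373 0.0134] yaw x 28.76 q [ 0.71  0.41  1.85 -0.    0.88  1.78] F [ 0.42 -0.1  -3.68] w 0.578 g 42.93830931186676
shift cm [-9.76  5.99 -0.29]
0.16 [0.4239 0.3367]
t 6.75 p [0.4657 0.4373 0.0134] yaw x 28.76 q [ 0.71  0.41  1.85 -0.    0.88  1.78] F [ 0.42 -0.1  -3.68] w 0.578 g 42.93830931186676
shift cm [-8.5   6.8  -0.29]
0.126 [0.4578 0.3342]
t 6.75 p [0.4657 0.4373 0.0134] yaw x 28.76 q [ 0.71  0.41  1.85 -0.    0.88  1.78] F [ 0.42 -0.1  -3.68] w 0.578 g 42.93830931186676
shift cm [-5.65  8.65 -0.3 ]
[[ 0.549  0.487 -0.002]
 [ 0.546  0.485  0.   ]
 [ 0.542  0.484  0.   ]
 [ 0.539  0.482  0.   ]
 [ 0.535  0.48   0.   ]
 [ 0.531  0.478 -0.   ]]
```

View pics/w2.png

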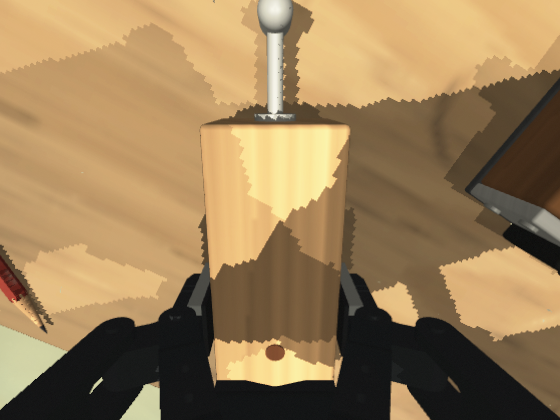

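```bash
python3 - <<'E'
from h import *
z=np.load('w2.npz');im,d,T=z['im'],z['d'],z['T'];c=bot.calibration('wrist')
s,M=st();P=cloud(c,T,d)
print('top z',np.nanmedian(P[150:250,230:330,2]),'head z',np.nanmin(d[5:25,265:285]), P[14,275])
h=pts(c,T,[(275,14)],z=.038)[0];print('head tool',M.T@(h-s['tool_pos']))
co=pts(c,T,[(201,126),(350,126)],z=.0455);print('front edge tool',(co-s['tool_pos'])@M)
m=(P[...,2]>.038)&(P[...,2]<.05);m[:118]=0;m[280:]=0;m[:,:190]=0;m[:,360:]=0
q=(P[m]-s['tool_pos'])@M
ys=[];
for x0 in np.arange(.02,.066,.005):
    k=q[abs(q[:,0]-x0)<.0025]; ys.append((x0,*np.percentile(k[:,1],[1,99]),k[:,0].max()))
print(np.round(ys,4), np.percentile(q[:,0],99.5))
E
```

```text
t 6.8 p [0.4657 0.4373 0.0133] yaw x 28.76 q [ 0.71  0.41  1.85 -0.    0.88  1.78] F [-0.5  -0.28 -2.61] w 0.58 g 42.93805181980133
top z 0.04395637819151521 head z 0.0 [0.55953905 0.48862053 0.03491303]
head tool [ 0.10622742  0.00017198 -0.02488232]
front edge tool [[ 0.07313817 -0.02349803 -0.03233085]
 [ 0.07313246  0.02416725 -0.03230992]]
[[ 0.02   -0.0242  0.0242  0.0225]
 [ 0.025  -0.0242  0.0242  0.0275]
 [ 0.03   -0.0241  0.0241  0.0325]
 [ 0.035  -0.0241  0.0241  0.0375]
 [ 0.04   -0.0241  0.0242  0.0425]
 [ 0.045  -0.0242  0.0241  0.0475]
 [ 0.05   -0.0241  0.0241  0.0525]
 [ 0.055  -0.0241  0.024   0.0575]
 [ 0.06   -0.0242  0.0241  0.0625]
 [ 0.065  -0.024   0.0241  0.0675]] 0.07383933493842333
```

Emit:
step_arm --pt "4 -1 0 -0.6 0" --pt "4 -3 0.3 -0.6 0" --pt "4 -5 0.8 -0.6 3" --pt "4 -7 1.5 -0.6 8" --pt "4 -8.5 2.5 -0.6 13" --pt "4 -9.5 3.5 -0.6 18" --pt "4 -9.9 4.5 -0.6 23" --pt "4 -9.9 5.5 -0.6 28" --pt "4 -9.9 5.9 -0.6 33" --pt "4 -9.9 5.9 -0.6 33" --pt "4 -9.9 5.9 -0.6 33" --pt "4 -9.9 5.9 -0.6 33" --pt "4 -9.9 5.9 -0.6 33"

```text
time: 8.1
tool_pos: [0.4078, 0.3389, 0.0203]
tcp_rot: [-3.139, 0.114, 0.0]
wrist_force: [0.2, 0.4, -2.9]
width: 0.582
grip_force: 42.9
```

```bash
python3 - <<'E'
from h import *
s,M=st()
im,d,c,T=cap('wrist','w3.png');np.savez('w3.npz',im=im,d=d,T=T,p=s['tool_pos'],M=M)
P=cloud(c,T,d);print('top z',np.nanmedian(P[150:250,230:330,2]))
E
```

```text
t 8.1 p [0.4078 0.3389 0.0203] yaw x -4.17 q [0.65 0.22 2.09 0.   0.83 2.29] F [ 0.16  0.36 -2.85] w 0.582 g 42.925872802734375
top z 0.05101582206422943
```

View pics/w3.png

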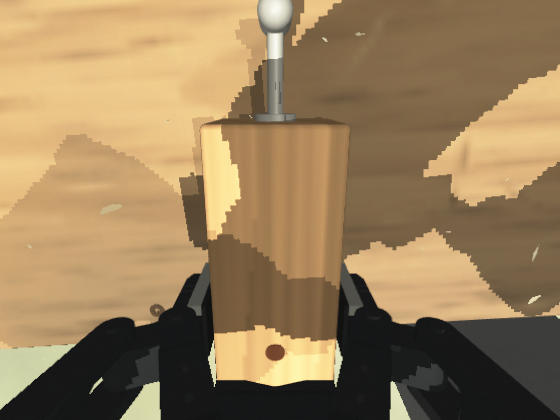

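```bash
python3 - <<'E'
from h import *
im,d,c,T=cap('top');cv2.imwrite('pics/t2.png',cv2.resize(im[185:285,205:285,::-1],None,fx=6,fy=6,interpolation=cv2.INTER_CUBIC))
E
```

```text
(no output)
```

View pics/t2.png

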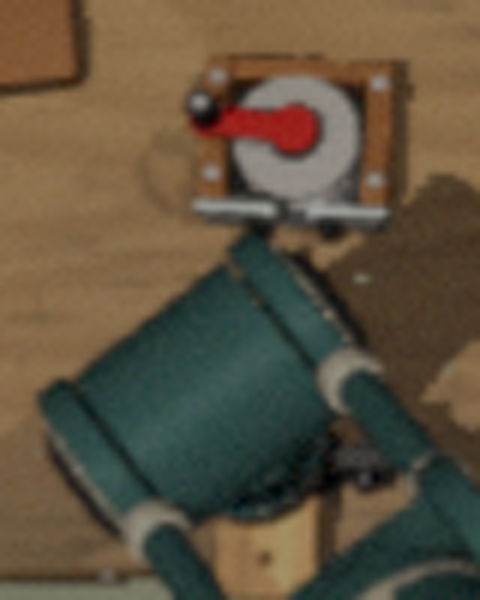

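```bash
python3 - <<'E'
from h import *
T=np.load('top0.npz')['T'];c=bot.calibration('top')
f=lambda X,Y:[X/6+205-.42,Y/6+185-.42]
h=pts(c,T,[f(264,557)],z=.051)[0]
g=pts(c,T,[f(291,211)],z=.045)[0];hub=pts(c,T,[f(299,130)],z=.065)[0];k=pts(c,T,[f(201,103)],z=.104)[0]
pl=pts(c,T,[f(194,207),f(388,215)],z=.045)
print('hole',h,'notch',g,'hub',hub,'knob',k,'plate',pl,pl.mean(0),np.degrees(np.arctan2(*(pl[0]-pl[1])[1::-1])))
z=np.load('w3.npz');cw=bot.calibration('wrist')
hw=pts(cw,z['T'],[(275,352)],z=.051)[0];print('hole wrist',hw)
a=np.radians(-4.2);y=np.array([-np.sin(a),np.cos(a)])
print('block y of hole by top rel notch,hub,plate',[(h-q)[:2]@y for q in (g,hub,pl.mean(0))])
E
```

```text
hole [0.36258872 0.34338361 0.051     ] notch [0.54260321 0.32783703 0.045     ] hub [0.58147301 0.32176417 0.065     ] knob [0.58861909 0.36858386 0.104     ] plate [[0.54598158 0.37861566 0.045     ]
 [0.5392294  0.27724585 0.045     ]] [0.54260549 0.32793076 0.045     ] 86.18919624244946
hole wrist [0.39137116 0.34039378 0.051     ]
block y of hole by top rel notch,hub,plate [np.float64(0.0023208887145905735), np.float64(0.0055306885895284015), np.float64(0.002227247979460283)]
```

Emit:
step_arm --pt "4 0 0.15 0.3 0" --pt "4 0 0.15 0.6 0" --pt "4 0.5 0.15 0.6 0" --pt "4 1 0.15 0.6 0" --pt "4 1.3 0.15 0.6 0" --pt "4 1.6 0.15 0.6 0" --pt "4 1.9 0.15 0.6 0" --pt "4 1.9 0.15 0.6 0"

```text
time: 9.0
tool_pos: [0.4275, 0.3358, 0.0144]
tcp_rot: [-3.139, 0.117, -0.001]
wrist_force: [-0.5, -0.2, -3.5]
width: 0.579
grip_force: 42.9
```

Emit:
step_arm --pt "4 0.3 0 0 0" --pt "4 0.6 0 0 0" --pt "4 0.9 0 0 0" --pt "4 1.2 0 0 0" --pt "4 1.4 0 0 0" --pt "4 1.4 0 0 0"

```text
time: 9.6
tool_pos: [0.4412, 0.3347, 0.0144]
tcp_rot: [-3.139, 0.117, -0.0]
wrist_force: [-0.0, 0.4, -2.2]
width: 0.577
grip_force: 42.9
```

Emit:
step_arm --pt "4 0.3 0 0 0" --pt "4 0.6 0 0 0" --pt "4 0.9 0 0 0" --pt "4 1.2 0 0 0" --pt "4 1.2 0 0 0" --pt "4 1.2 0 0 0"

```text
time: 10.2
tool_pos: [0.4529, 0.3338, 0.0142]
tcp_rot: [3.139, -0.117, -0.0]
wrist_force: [-0.1, -0.5, -4.1]
width: 0.577
grip_force: 42.9
```

Emit:
step_arm --pt "4 0.1 0 0 0" --pt "4 0.2 0 0 0" --pt "4 0.3 0 0 0" --pt "4 0.3 0 0 0"

```text
time: 10.6
tool_pos: [0.4559, 0.3336, 0.0143]
tcp_rot: [-3.139, 0.116, -0.0]
wrist_force: [0.4, 0.4, -4.0]
width: 0.576
grip_force: 42.9
```

Emit:
step_arm --pt "4 0.1 0 0 0" --pt "4 0.15 0 0 0" --pt "4 0.2 0 0 0" --pt "4 0.2 0 0 0"

```text
time: 11.0
tool_pos: [0.4578, 0.3334, 0.0143]
tcp_rot: [-3.139, 0.116, -0.0]
wrist_force: [0.6, -0.4, -2.7]
width: 0.578
grip_force: 42.9
```

Emit:
step_arm --pt "4 0.05 0 0 0" --pt "4 0.1 0 0 0" --pt "4 0.1 0 0 0"

```text
time: 11.3
tool_pos: [0.4588, 0.3334, 0.0143]
tcp_rot: [-3.139, 0.116, -0.0]
wrist_force: [-0.2, -0.4, -3.3]
width: 0.579
grip_force: 42.9
```

Emit:
step_arm --pt "4 0.05 0 0 0" --pt "4 0.08 0 0 0" --pt "4 0.08 0 0 0"

```text
time: 11.6
tool_pos: [0.4594, 0.3333, 0.0142]
tcp_rot: [3.139, -0.116, -0.001]
wrist_force: [-0.4, -0.3, -2.6]
width: 0.576
grip_force: 42.9
```

Emit:
step_arm --pt "4 0.05 0 0 0" --pt "4 0.08 0 0 0" --pt "4 0.08 0 0 0"

```text
time: 11.9
tool_pos: [0.4596, 0.3332, 0.0142]
tcp_rot: [3.139, -0.116, -0.002]
wrist_force: [-4.1, 0.7, 0.2]
width: 0.581
grip_force: 43.2
```

Emit:
step_arm --pt "4 0 0 0.08 0" --pt "4 -0.04 0 0.1 0" --pt "5.6 -0.04 0 0.1 0" --pt "6.5 -0.04 0 0 0" --pt "7.5 -0.04 0 0 0" --pt "7.5 -0.04 0 0 0" --pt "7.5 -0.04 0 0 0" --pt "7.5 -0.04 0 0 0" --pt "7.5 -0.04 0 -3 0" --pt "7.5 -0.04 0 -7 0" --pt "7.5 -0.04 0 -12 0" --pt "7.5 -1 0 -17 0" --pt "7.5 -2 0 -20 0" --pt "7.5 -2 0 -20 0" --pt "7.5 -2 0 -20 0" --pt "7.5 -2 0 -20 0"

```text
time: 13.5
tool_pos: [0.4396, 0.334, 0.2125]
tcp_rot: [3.138, -0.116, -0.003]
wrist_force: [0.2, -0.9, 0.1]
width: 0.874
grip_force: 0.0
```

```bash
python3 - <<'E'
from h import *
s,M=st()
im,d,c,T=cap('wrist','w4.png');np.savez('w4.npz',im=im,d=d,T=T,p=s['tool_pos'],M=M)
E
```

```text
t 13.5 p [0.4396 0.334  0.2125] yaw x -4.24 q [ 0.6   0.05  1.89 -0.    1.21  2.25] F [ 0.21 -0.86  0.08] w 0.874 g 0.0
```

View pics/w4.png

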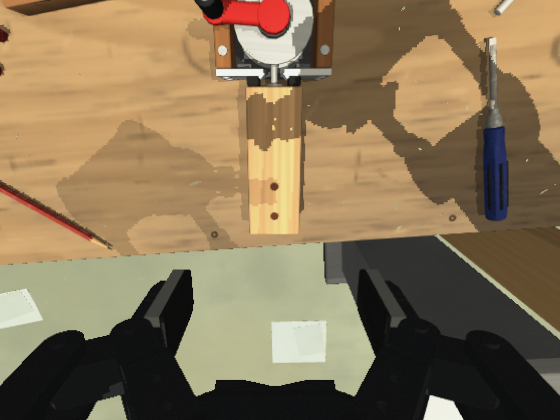

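Rail is in the notch, straight against the pads (front end at row 86, columns 246–301); knob at (210,8), hub at (272,17).

```bash
python3 - <<'E'
from h import *
z=np.load('w4.npz');d,T=z['d'],z['T'];c=bot.calibration('wrist');P=cloud(c,T,d)
m=(P[...,2]>.096)&(P[...,2]<.112);m[40:]=0;p=P[m];print('knob',p.mean(0),m.sum(),np.argwhere(m).mean(0))
print('hub',pts(c,T,[(272,17)],z=.065))
m=(abs(P[...,2]-.044)<.005);m[:90]=0;m[238:]=0;m[:,:240]=0;m[:,310:]=0
print('rail',cv2.minAreaRect(P[m][:,:2].astype(np.float32)))
to([.5895,.3705,.13]);to([.5895,.3705,.076])
E
```

```text
knob [0.58401399 0.36898299 0.10177647] 169 [  3.63313609 206.04733728]
hub [[0.58089745 0.32583752 0.065     ]]
rail ((0.46166902780532837, 0.3337078094482422), (0.050013188272714615, 0.1357652097940445), 85.78974151611328)
t 13.55 p [0.4395 0.3339 0.212 ] yaw x -4.25 q [ 0.6   0.05  1.89 -0.    1.21  2.25] F [-0.32  0.2   0.32] w 0.879 g 0.0
shift cm [14.71 -4.78  8.15]
t 13.55 p [0.4395 0.3339 0.212 ] yaw x -4.25 q [ 0.6   0.05  1.89 -0.    1.21  2.25] F [-0.32  0.2   0.32] w 0.879 g 0.0
shift cm [14.73 -4.8  13.55]
```

Emit:
step_arm --pt "5 4 -1 2 0" --pt "5 8 -3 4 0" --pt "5 12 -4 6 0" --pt "5 14.7 -4.8 8 0" --pt "5 14.8 -4.8 8 0" --pt "5 14.8 -4.8 8 0" --pt "5 14.8 -4.8 8 0"

```text
time: 14.25
tool_pos: [0.5906, 0.3713, 0.1336]
tcp_rot: [3.139, -0.116, -0.003]
wrist_force: [0.1, 0.1, 0.6]
width: 0.587
grip_force: 0.0
```

```bash
python3 - <<'E'
from h import *
to([.589,.3705,.076])
E
```

```text
t 14.25 p [0.5906 0.3713 0.1336] yaw x -4.24 q [0.53 0.38 1.64 0.   1.12 2.17] F [0.13 0.09 0.56] w 0.587 g 0.0
shift cm [-0.15  0.09  5.76]
```

Emit:
step_arm --pt "5 -0.15 0.1 2 0" --pt "5 -0.15 0.1 4 0" --pt "5 -0.15 0.1 5.5 0" --pt "5 -0.15 0.1 5.6 0" --pt "5 -0.15 0.1 5.6 0" --pt "3 -0.15 0.1 5.6 0" --pt "1 -0.15 0.1 5.6 0" --pt "1 -0.15 0.1 5.6 0" --pt "1 -0.15 0.1 5.6 0" --pt "1 -0.15 0.1 5.6 0" --pt "1 -0.15 0.1 5.6 0" --pt "1 -0.15 0.1 5.6 0" --pt "1 -0.15 0.1 5.6 0" --pt "1 -0.15 0.1 5.6 0" --force 25

```text
time: 15.65
tool_pos: [0.5907, 0.3694, 0.08]
tcp_rot: [3.138, -0.116, 0.002]
wrist_force: [-1.3, -4.8, 5.2]
width: 0.175
grip_force: 25.4
```

```bash
cat >> h.py <<'E'
def circ(angles,A=(.5835,.325),r=.045,cam0=None,yaw=-4.2):
    s,M=st();v=s['tool_pos'][:2]-A;cam=np.radians(90+yaw)-np.arctan2(v[1],v[0]);
    print('cam est',round(cam,3),'r',round(np.linalg.norm(v),4))
    F=s['wrist_force'][:2];u=v/np.linalg.norm(v);t=np.array([u[1],-u[0]]);print('Ft',round(-F@t,2),'Fr',round(F@u,2))
    for a in angles:
        th=np.radians(90+yaw)-a;p=np.array(A)+r*np.array([np.cos(th),np.sin(th)])
        print(a,np.round(100*M.T@(np.array([*p,s['tool_pos'][2]])-s['tool_pos']),2)[:2])
E
python3 - <<'E'
from h import *
circ(np.arange(.1,1.3,.1))
E
```

```text
t 15.65 p [0.5907 0.3694 0.08  ] yaw x -4.23 q [ 0.52  0.42  1.68 -0.    1.03  2.17] F [-1.26 -4.8   5.21] w 0.175 g 25.366994440555573
cam est 0.087 r 0.045
Ft 0.47 Fr -4.94
0.1 [0.06 0.  ]
0.2 [0.5  0.07]
0.30000000000000004 [0.94 0.18]
0.4 [1.36 0.34]
0.5 [1.77 0.53]
0.6 [2.15 0.77]
0.7000000000000001 [2.51 1.04]
0.8 [2.84 1.34]
0.9 [3.14 1.68]
1.0 [3.4  2.05]
1.1 [3.62 2.44]
1.2000000000000002 [3.81 2.85]
```

Emit:
step_arm --pt "1 0 0.1 -0.2 0" --pt "1 0.25 0.12 -0.2 0" --pt "1 0.5 0.17 -0.2 0" --pt "1 0.72 0.22 -0.2 0" --pt "1 0.94 0.28 -0.2 0" --pt "1 1.15 0.36 -0.2 0" --pt "1 1.36 0.44 -0.2 0" --pt "1 1.57 0.53 -0.2 0" --pt "1 1.77 0.63 -0.2 0" --pt "1 1.77 0.63 -0.2 0"

```text
time: 16.65
tool_pos: [0.6075, 0.363, 0.0802]
tcp_rot: [-3.139, 0.117, -0.0]
wrist_force: [-1.2, -1.8, -1.7]
width: 0.174
grip_force: 25.0
```

```bash
python3 - <<'E'
from h import *
circ(np.arange(.5,1.35,.1))
E
```

```text
t 16.65 p [0.6075 0.363  0.0802] yaw x -4.25 q [ 0.5   0.44  1.66 -0.    1.04  2.15] F [-1.16 -1.79 -1.74] w 0.174 g 25.02204269170761
cam est 0.49 r 0.045
Ft 0.03 Fr -2.13
0.5 [0.04 0.02]
0.6 [0.42 0.25]
0.7 [0.78 0.53]
0.7999999999999999 [1.11 0.83]
0.8999999999999999 [1.41 1.17]
0.9999999999999999 [1.67 1.54]
1.0999999999999999 [1.89 1.93]
1.1999999999999997 [2.08 2.34]
1.2999999999999998 [2.22 2.76]
```

Emit:
step_arm --pt "1 0.21 0.15 0.1 0" --pt "1 0.39 0.27 0.1 0" --pt "1 0.58 0.4 0.1 0" --pt "1 0.75 0.55 0.1 0" --pt "1 0.92 0.69 0.1 0" --pt "1 1.08 0.85 0.1 0" --pt "1 1.24 1.02 0.1 0" --pt "1 1.38 1.19 0.1 0" --pt "1 1.51 1.37 0.1 0" --pt "1 1.64 1.56 0.1 0" --pt "1 1.75 1.75 0.1 0" --pt "1 1.86 1.95 0.1 0" --pt "1 1.86 1.95 0.1 0"

```text
time: 17.95
tool_pos: [0.6254, 0.3424, 0.08]
tcp_rot: [-3.139, 0.117, -0.003]
wrist_force: [-0.1, -0.5, 5.3]
width: 0.174
grip_force: 25.6
```

```bash
python3 - <<'E'
from h import *
circ(np.arange(1.1,2.05,.1))
E
```

```text
t 17.95 p [0.6254 0.3424 0.08  ] yaw x -4.25 q [ 0.47  0.45  1.65 -0.    1.04  2.11] F [-0.14 -0.47  5.32] w 0.174 g 25.607410669326782
cam est 1.104 r 0.0454
Ft -0.38 Fr -0.31
1.1 [-0.04  0.  ]
1.2000000000000002 [0.14 0.41]
1.3000000000000003 [0.28 0.84]
1.4000000000000004 [0.38 1.28]
1.5000000000000004 [0.44 1.73]
1.6000000000000005 [0.45 2.18]
1.7000000000000006 [0.41 2.62]
1.8000000000000007 [0.33 3.07]
1.9000000000000008 [0.21 3.5 ]
2.000000000000001 [0.04 3.92]
```

Emit:
step_arm --pt "1 0.07 0.2 -0.1 0" --pt "1 0.14 0.41 -0.1 0" --pt "1 0.22 0.62 -0.1 0" --pt "1 0.28 0.84 -0.1 0" --pt "1 0.34 1.06 -0.1 0" --pt "1 0.38 1.28 -0.1 0" --pt "1 0.42 1.5 -0.1 0" --pt "1 0.44 1.73 -0.1 0"

```text
time: 18.75
tool_pos: [0.6288, 0.3244, 0.0802]
tcp_rot: [-3.139, 0.116, -0.004]
wrist_force: [3.8, 2.1, -1.6]
width: 0.176
grip_force: 25.1
```

```bash
python3 - <<'E'
from h import *
circ(np.arange(1.4,2.05,.1))
E
```

```text
t 18.75 p [0.6288 0.3244 0.0802] yaw x -4.24 q [ 0.44  0.44  1.66 -0.    1.04  2.09] F [ 3.8   2.09 -1.61] w 0.176 g 25.144506096839905
cam est 1.511 r 0.0453
Ft 2.14 Fr 3.77
1.4 [-0.09 -0.49]
1.5 [-0.03 -0.05]
1.6 [-0.02  0.4 ]
1.7000000000000002 [-0.06  0.85]
1.8000000000000003 [-0.14  1.29]
1.9000000000000004 [-0.26  1.73]
2.0000000000000004 [-0.43  2.14]
```

Emit:
step_arm --pt "1 0.05 0.22 0 0" --pt "1 0.05 0.45 0 0" --pt "1 0.03 0.67 0 0" --pt "1 0.01 0.9 0 0"

```text
time: 19.15
tool_pos: [0.6277, 0.3151, 0.0802]
tcp_rot: [3.139, -0.116, 0.003]
wrist_force: [5.2, 0.4, -2.0]
width: 0.178
grip_force: 25.1
```

```bash
python3 - <<'E'
from h import *
circ(np.arange(1.7,2.15,.1))
E
```

```text
t 19.15 p [0.6277 0.3151 0.0802] yaw x -4.24 q [ 0.43  0.43  1.67 -0.    1.04  2.08] F [ 5.16  0.42 -1.96] w 0.178 g 25.13407051563263
cam est 1.717 r 0.0453
Ft 1.53 Fr 4.94
1.7 [-0.02 -0.08]
1.8 [-0.1   0.36]
1.9000000000000001 [-0.23  0.79]
2.0 [-0.39  1.21]
2.1000000000000005 [-0.6   1.61]
```

Emit:
step_arm --pt "1 0.06 0.2 0 0" --pt "1 0.03 0.42 0 0" --pt "1 -0.03 0.64 0 0"

```text
time: 19.45
tool_pos: [0.626, 0.309, 0.0801]
tcp_rot: [3.139, -0.116, -0.0]
wrist_force: [3.8, 0.3, 0.2]
width: 0.172
grip_force: 25.2
```

```bash
python3 - <<'E'
from h import *
circ(np.arange(1.8,2.15,.1))
E
```

```text
t 19.45 p [0.626  0.309  0.0801] yaw x -4.24 q [ 0.42  0.43  1.68 -0.    1.04  2.07] F [3.79 0.28 0.23] w 0.172 g 25.21041601896286
cam est 1.858 r 0.0455
Ft 1.6 Fr 3.44
1.8 [ 0.02 -0.26]
1.9000000000000001 [-0.1   0.17]
2.0 [-0.27  0.59]
2.1000000000000005 [-0.48  0.99]
```

Emit:
step_arm --pt "1 -0.02 0.2 0 0" --pt "1 -0.09 0.4 0 0" --pt "1 -0.17 0.6 0 0"

```text
time: 19.75
tool_pos: [0.6236, 0.3034, 0.0801]
tcp_rot: [3.139, -0.116, -0.001]
wrist_force: [3.1, 0.2, -0.9]
width: 0.179
grip_force: 25.2
```

```bash
python3 - <<'E'
from h import *
circ(np.arange(2,2.35,.1))
E
```

```text
t 19.75 p [0.6236 0.3034 0.0801] yaw x -4.23 q [ 0.42  0.42  1.69 -0.    1.03  2.06] F [ 3.05  0.16 -0.85] w 0.179 g 25.211439728736877
cam est 1.993 r 0.0455
Ft 1.59 Fr 2.61
2.0 [-0.06  0.01]
2.1 [-0.27  0.41]
2.2 [-0.52  0.78]
2.3000000000000003 [-0.8   1.13]
```

Emit:
step_arm --pt "1 -0.09 0.2 0 0" --pt "1 -0.2 0.4 0 0" --pt "1 -0.32 0.59 0 0"

```text
time: 20.05
tool_pos: [0.62, 0.2977, 0.0801]
tcp_rot: [3.139, -0.116, -0.001]
wrist_force: [2.2, -2.1, -0.2]
width: 0.173
grip_force: 25.2
```

```bash
python3 - <<'E'
from h import *
circ(np.arange(2.1,2.55,.1))
E
```

```text
t 20.05 p [0.62   0.2977 0.0801] yaw x -4.24 q [ 0.41  0.41  1.71 -0.    1.03  2.06] F [ 2.24 -2.06 -0.19] w 0.173 g 25.192159116268158
cam est 2.141 r 0.0456
Ft -0.3 Fr 3.03
2.1 [ 0.05 -0.19]
2.2 [-0.2   0.19]
2.3000000000000003 [-0.48  0.54]
2.4000000000000004 [-0.8   0.86]
2.5000000000000004 [-1.14  1.15]
```

Emit:
step_arm --pt "1 -0.12 0.18 0 0" --pt "1 -0.25 0.36 0 0" --pt "1 -0.39 0.54 0 0"

```text
time: 20.35
tool_pos: [0.6156, 0.2927, 0.0801]
tcp_rot: [3.139, -0.116, -0.001]
wrist_force: [3.1, 0.8, -0.7]
width: 0.173
grip_force: 25.2
```

```bash
python3 - <<'E'
from h import *
circ(np.arange(2.3,2.65,.1),A=(.5838,.325),r=.0452)
E
```

```text
t 20.35 p [0.6156 0.2927 0.0801] yaw x -4.24 q [0.41 0.4  1.72 0.   1.02 2.05] F [ 3.13  0.8  -0.72] w 0.173 g 25.180047154426575
cam est 2.291 r 0.0454
Ft 2.79 Fr 1.62
2.3 [-0.04  0.02]
2.4 [-0.36  0.34]
2.5 [-0.71  0.63]
2.6 [-1.08  0.88]
```

Emit:
step_arm --pt "1 -0.16 0.16 0 0" --pt "1 -0.33 0.32 0 0"

```text
time: 20.55
tool_pos: [0.6122, 0.2896, 0.0801]
tcp_rot: [3.139, -0.116, -0.0]
wrist_force: [2.2, -0.8, -1.3]
width: 0.173
grip_force: 25.2
```

```bash
python3 - <<'E'
from h import *
circ(np.arange(2.4,2.75,.1),A=(.5838,.325),r=.0452)
E
```

```text
t 20.55 p [0.6122 0.2896 0.0801] yaw x -4.24 q [ 0.41  0.39  1.73 -0.    1.02  2.05] F [ 2.22 -0.81 -1.31] w 0.173 g 25.160103142261505
cam est 2.392 r 0.0454
Ft 1.22 Fr 2.02
2.4 [-0.04  0.01]
2.5 [-0.39  0.3 ]
2.6 [-0.76  0.55]
2.7 [-1.16  0.77]
```

Emit:
step_arm --pt "1 -0.17 0.15 0 0" --pt "1 -0.35 0.29 0 0"

```text
time: 20.75
tool_pos: [0.6085, 0.287, 0.0801]
tcp_rot: [3.139, -0.116, -0.0]
wrist_force: [1.7, -0.5, -0.9]
width: 0.177
grip_force: 25.1
```

```bash
python3 - <<'E'
from h import *
circ(np.arange(2.5,2.85,.1),A=(.5838,.325),r=.0452)
E
```

```text
t 20.75 p [0.6085 0.287  0.0801] yaw x -4.23 q [ 0.4   0.38  1.74 -0.    1.02  2.05] F [ 1.66 -0.48 -0.95] w 0.177 g 25.143492221832275
cam est 2.492 r 0.0453
Ft 1.13 Fr 1.31
2.5 [-0.04  0.01]
2.6 [-0.41  0.26]
2.7 [-0.81  0.47]
2.8000000000000003 [-1.23  0.65]
```

Emit:
step_arm --pt "1 -0.19 0.13 0 0" --pt "1 -0.38 0.25 0 0"

```text
time: 20.95
tool_pos: [0.6046, 0.2847, 0.0801]
tcp_rot: [3.139, -0.116, -0.0]
wrist_force: [2.1, -2.3, -2.4]
width: 0.172
grip_force: 25.1
```

```bash
python3 - <<'E'
from h import *
circ(np.arange(2.6,2.95,.1),A=(.5838,.325),r=.0452)
E
```

```text
t 20.95 p [0.6046 0.2847 0.0801] yaw x -4.24 q [ 0.4   0.38  1.75 -0.    1.01  2.05] F [ 2.08 -2.25 -2.39] w 0.172 g 25.12810707092285
cam est 2.593 r 0.0454
Ft 0.82 Fr 2.95
2.6 [-0.03  0.  ]
2.7 [-0.43  0.22]
2.8000000000000003 [-0.85  0.39]
2.9000000000000004 [-1.28  0.52]
```

Emit:
step_arm --pt "1 -0.19 0.14 0 0" --pt "1 -0.39 0.25 0 0"

```text
time: 21.15
tool_pos: [0.6003, 0.2827, 0.0801]
tcp_rot: [3.139, -0.116, -0.001]
wrist_force: [2.2, -1.3, -1.6]
width: 0.178
grip_force: 25.1
```

```bash
python3 - <<'E'
from h import *
circ(np.arange(2.7,3.05,.1),A=(.5838,.325),r=.0452)
E
```

```text
t 21.15 p [0.6003 0.2827 0.0801] yaw x -4.24 q [0.4  0.37 1.76 0.   1.01 2.05] F [ 2.17 -1.3  -1.59] w 0.178 g 25.105692744255066
cam est 2.696 r 0.0454
Ft 1.55 Fr 2.0
2.7 [-0.03 -0.01]
2.8000000000000003 [-0.44  0.16]
2.9000000000000004 [-0.88  0.29]
3.0000000000000004 [-1.32  0.38]
```

Emit:
step_arm --pt "1 -0.2 0.1 0 0" --pt "1 -0.41 0.18 0 0"

```text
time: 21.35
tool_pos: [0.5961, 0.2813, 0.0801]
tcp_rot: [3.139, -0.116, -0.001]
wrist_force: [1.4, -1.0, -1.5]
width: 0.174
grip_force: 25.1
```

```bash
python3 - <<'E'
from h import *
circ(np.arange(2.8,3.15,.1),A=(.5838,.325),r=.0452)
im,d,c,T=cap('scene');np.savez('s28.npz',im=im,d=d)
E
```

```text
t 21.35 p [0.5961 0.2813 0.0801] yaw x -4.24 q [0.4  0.36 1.77 0.   1.01 2.05] F [ 1.44 -1.02 -1.53] w 0.174 g 25.095817744731903
cam est 2.794 r 0.0454
Ft 1.11 Fr 1.37
2.8 [-0.03 -0.01]
2.9 [-0.47  0.12]
3.0 [-0.91  0.21]
3.1 [-1.36  0.25]
```

Emit:
step_arm --pt "1 -0.22 0.08 0 0" --pt "1 -0.44 0.13 0 0"

```text
time: 21.6
tool_pos: [0.592, 0.2804, 0.0802]
tcp_rot: [-3.139, 0.116, -0.0]
wrist_force: [2.0, -1.8, -3.4]
width: 0.174
grip_force: 25.0
```

```bash
python3 - <<'E'
from h import *
circ(np.arange(2.9,3.25,.1),A=(.5838,.325),r=.0452)
im,d,c,T=cap('scene')
a=np.load('s28.npz')['im']
# rail shift since 2.8
g=lambda i:cv2.cvtColor(i,cv2.COLOR_RGB2GRAY)[235:285,170:245].astype(np.float32)
P=cloud(c,T,d);print(P[262,205],cv2.phaseCorrelate(g(a),g(im)))
E
```

```text
t 21.6 p [0.592  0.2804 0.0802] yaw x -4.24 q [ 0.4   0.35  1.78 -0.    1.01  2.05] F [ 2.   -1.76 -3.42] w 0.174 g 25.00300794839859
cam est 2.887 r 0.0454
Ft 1.65 Fr 2.09
2.9 [-0.06 -0.  ]
3.0 [-0.5   0.08]
3.1 [-0.95  0.12]
3.2 [-1.41  0.12]
[ 0.50072463  0.43064318 -0.00318694] ((0.6157958646061701, 0.13196897214670145), 0.9983527299245198)
```

```bash
python3 - <<'E'
from h import *
im,d,c,T=cap('scene','s29.png')
P=cloud(c,T,d)
a=np.radians(-4.2);X=np.array([np.cos(a),np.sin(a)]);Y=np.array([-np.sin(a),np.cos(a)]);A=np.array([.5838,.325])
q=(P[...,:2]-A);bx=q@X;by=q@Y;z=P[...,2]
m=(abs(by)<.04)&(bx>-.22)&(bx<-.04)&(z>.008)&(z<.05)
rear=m&(abs(by)<.018)&(z<.036)&(z>.01)&(bx<-.17)
print('rear x',np.median(bx[rear]),rear.sum(), '-> head', np.median(bx[rear])+.1755)
top=m&(z>.041);print(top.sum(),np.percentile(bx[top],[1,99]),np.percentile(by[top],[1,99]))
side=m&(z<.036)&(z>.01)&(by>.02)&(bx>-.18)&(bx<-.06);print('side y',np.median(by[side]),np.polyfit(bx[side],by[side],1))
v,u=np.where(m);print(u.min(),u.max(),v.min(),v.max())
y0,x0=max(v.min()-50,0),max(u.min()-30,0)
cv2.imwrite('pics/s29c.png',cv2.resize(im[y0:y0+115,x0:x0+150,::-1],None,fx=5,fy=5,interpolation=cv2.INTER_CUBIC))
E
```

```text
rear x -0.1928122035935092 129 -> head -0.017312203593509212
520 [-0.19447297 -0.041454  ] [-0.02848928  0.03085064]
side y 0.025487425855005144 [0.01849671 0.02785008]
219 269 224 269
```

View pics/s29c.png

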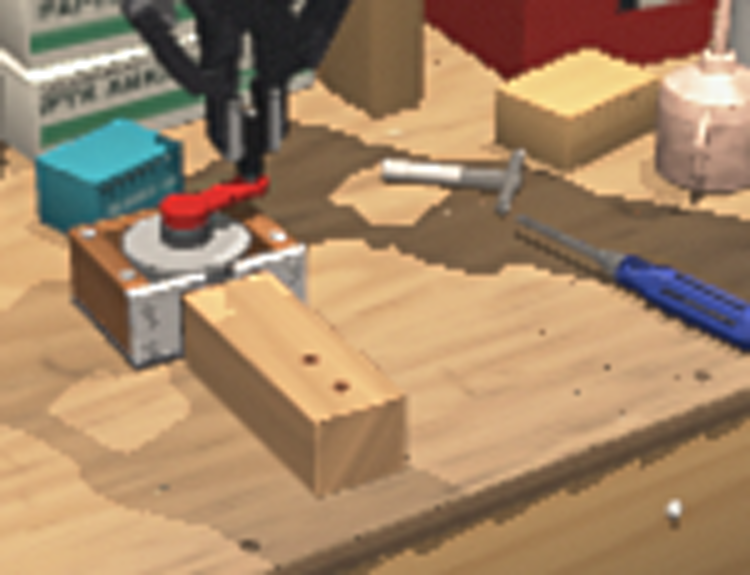

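```bash
python3 - <<'E'
from h import *
im,d,c,T=cap('scene')
z0=np.load('s28.npz')
a=np.radians(-4.2);X=np.array([np.cos(a),np.sin(a)]);Y=np.array([-np.sin(a),np.cos(a)]);A=np.array([.5838,.325])
for D in (z0['d'],d):
    P=cloud(c,T,D);q=(P[...,:2]-A);bx=q@X;by=q@Y;z=P[...,2]
    pl=(abs(bx+.042)<.008)&(by>.03)&(by<.047)&(z>.01)&(z<.04)
    m=(abs(by)<.018)&(z<.036)&(z>.01)&(bx<-.17)&(bx>-.22)
    print('plate',np.median(bx[pl]),bx[pl].std(),pl.sum(),'rear',np.median(bx[m]),bx[m].mean(),m.sum())
g=lambda i:cv2.cvtColor(i,cv2.COLOR_RGB2GRAY)[240:272,232:274].astype(np.float32)
print(cv2.phaseCorrelate(g(z0['im']),g(im),cv2.createHanningWindow((42,32),cv2.CV_32F)))
E
```

```text
plate -0.04504629248715778 0.0021725863493815304 67 rear -0.19294866888155557 -0.19294779903920217 125
plate -0.04449722655514739 0.0023692220329275724 63 rear -0.19284372675218403 -0.19303630959198959 121
((0.5673455018314648, -0.013021381967519119), 1.004896445406808)
```

Emit:
step_arm --pt "1 -0.23 0.05 0 0" --pt "1 -0.46 0.08 0 0"

```text
time: 21.95
tool_pos: [0.5876, 0.2798, 0.0802]
tcp_rot: [3.139, -0.116, 0.001]
wrist_force: [2.8, -2.1, -3.9]
width: 0.178
grip_force: 24.9
```

```bash
python3 - <<'E'
from h import *
circ(np.arange(3,3.35,.1),A=(.5838,.325),r=.0452)
E
```

```text
t 21.95 p [0.5876 0.2798 0.0802] yaw x -4.24 q [ 0.41  0.35  1.79 -0.    1.    2.05] F [ 2.78 -2.05 -3.95] w 0.178 g 24.91256296634674
cam est 2.983 r 0.0453
Ft 2.59 Fr 2.28
3.0 [-0.08 -0.  ]
3.1 [-0.53  0.04]
3.2 [-0.98  0.04]
3.3000000000000003 [-1.43 -0.01]
```

Emit:
step_arm --pt "1 -0.23 0.03 0.05 0" --pt "1 -0.46 0.04 0.08 0"

```text
time: 22.15
tool_pos: [0.5835, 0.2797, 0.0801]
tcp_rot: [-3.139, 0.116, -0.003]
wrist_force: [4.3, -3.0, 0.6]
width: 0.175
grip_force: 25.2
```

```bash
python3 - <<'E'
from h import *
circ(np.arange(3.1,3.45,.1),A=(.5838,.325),r=.0452)
E
```

```text
t 22.15 p [0.5835 0.2797 0.0801] yaw x -4.24 q [ 0.41  0.34  1.8  -0.    1.    2.05] F [ 4.31 -3.01  0.65] w 0.175 g 25.19844800233841
cam est 3.076 r 0.0453
Ft 4.33 Fr 2.98
3.1 [-0.11 -0.  ]
3.2 [-0.56 -0.01]
3.3000000000000003 [-1.01 -0.06]
3.4000000000000004 [-1.45 -0.15]
```

```bash
python3 - <<'E'
from h import *
for _ in range(5):
    bot.read_camera('scene');s=bot.read_state();print(s['tool_pos'].round(4),s['wrist_force'].round(2))
E
```

```text
[0.583  0.2797 0.0801] [ 2.17 -2.42 -0.47]
[0.583  0.2797 0.0801] [ 3.6  -3.26  0.31]
[0.5829 0.2797 0.0801] [ 2.97 -3.62  0.87]
[0.583  0.2797 0.0801] [ 2.24 -4.01  1.98]
[0.583  0.2798 0.0801] [ 2.67 -3.27  1.21]
```

Emit:
step_arm --pt "1 -0.22 0 0.0 0" --pt "1 -0.45 -0.01 0 0"

```text
time: 22.6
tool_pos: [0.5791, 0.28, 0.0801]
tcp_rot: [3.139, -0.116, 0.003]
wrist_force: [4.7, -4.1, 1.2]
width: 0.178
grip_force: 25.3
```

```bash
python3 - <<'E'
from h import *
circ(np.arange(3.2,3.45,.1),A=(.5838,.325),r=.0452)
E
```

```text
t 22.6 p [0.5791 0.28   0.0801] yaw x -4.24 q [ 0.41  0.33  1.81 -0.    1.    2.06] F [ 4.7  -4.11  1.18] w 0.178 g 25.34709244966507
cam est 3.171 r 0.0452
Ft 5.09 Fr 3.6
3.2 [-0.13 -0.01]
3.3000000000000003 [-0.58 -0.06]
3.4000000000000004 [-1.02 -0.15]
```

Emit:
step_arm --pt "1 -0.12 0 0.0 0" --pt "1 -0.24 -0.01 0 0"

```text
time: 22.8
tool_pos: [0.5769, 0.2803, 0.0801]
tcp_rot: [3.139, -0.116, 0.003]
wrist_force: [5.3, -4.7, 1.0]
width: 0.171
grip_force: 25.3
```

```bash
python3 - <<'E'
from h import *
circ([],A=(.5838,.325),r=.0452)
for _ in range(4):
    bot.read_camera('scene');circ([],A=(.5838,.325))
E
```

```text
t 22.8 p [0.5769 0.2803 0.0801] yaw x -4.23 q [ 0.41  0.33  1.82 -0.    1.    2.06] F [ 5.3  -4.72  1.02] w 0.171 g 25.33596932888031
cam est 3.222 r 0.0452
Ft 5.96 Fr 3.85
t 22.85 p [0.5766 0.2804 0.0801] yaw x -4.23 q [ 0.41  0.33  1.82 -0.    1.    2.06] F [ 4.63 -4.45  1.7 ] w 0.175 g 25.363174080848694
cam est 3.227 r 0.0452
Ft 5.28 Fr 3.66
t 22.9 p [0.5767 0.2803 0.0801] yaw x -4.23 q [ 0.41  0.33  1.82 -0.    1.    2.06] F [ 4.34 -4.41  1.52] w 0.175 g 25.370948910713196
cam est 3.227 r 0.0452
Ft 4.98 Fr 3.67
t 22.95 p [0.5766 0.2803 0.0801] yaw x -4.23 q [ 0.41  0.33  1.82 -0.    1.    2.06] F [ 4.52 -4.32  1.16] w 0.178 g 25.371945798397064
cam est 3.227 r 0.0453
Ft 5.15 Fr 3.55
t 23.0 p [0.5766 0.2803 0.0801] yaw x -4.24 q [ 0.41  0.33  1.82 -0.    1.    2.06] F [ 4.38 -5.1   0.97] w 0.173 g 25.3739333152771
cam est 3.228 r 0.0453
Ft 5.13 Fr 4.34
```

Emit:
step_arm --pt "1 0.05 0.08 0 0" --pt "1 0.08 0.08 0 0" --pt "3 0.08 0.08 0 0" --pt "5 0.08 0.08 0 0" --pt "5 0.08 0.08 0 0" --pt "5 0.08 0.08 0 0" --pt "5 0.08 0.08 0 0" --pt "5 0.08 0.08 0 0" --pt "5 0.08 0.08 -2 0" --pt "5 0.08 0.08 -5 0" --pt "5 0.08 0.08 -8 0" --pt "5 0.08 0.08 -12 0" --pt "5 0.08 0.08 -12 0" --pt "5 0.08 0.08 -12 0"

```text
time: 24.4
tool_pos: [0.5776, 0.2802, 0.2014]
tcp_rot: [-3.138, 0.116, -0.005]
wrist_force: [-0.1, -1.0, -0.6]
width: 0.587
grip_force: 0.0
```

```bash
python3 - <<'E'
from h import *
st()
im,d,c,T=cap('top');P=cloud(c,T,d)
z=P[...,2];m=(z>.09)&(z<.112)&(abs(P[...,0]-.58)<.07)&(abs(P[...,1]-.325)<.07);print('knob top',m.sum(),P[m].mean(0) if m.any() else '')
im,d,c,T=cap('scene')
a=np.radians(-4.2);X=np.array([np.cos(a),np.sin(a)]);Y=np.array([-np.sin(a),np.cos(a)]);A=np.array([.5838,.325])
P=cloud(c,T,d);q=(P[...,:2]-A);bx=q@X;by=q@Y;z=P[...,2]
m=(abs(by)<.018)&(z<.036)&(z>.01)&(bx<-.17)&(bx>-.22)
k=(z>.075)&(z<.106)&(np.hypot(bx,by)<.065);print('rear',np.median(bx[m]),'knob',P[k].mean(0),k.sum())
E
```

```text
t 24.4 p [0.5776 0.2802 0.2014] yaw x -4.24 q [0.41 0.22 1.71 0.   1.2  2.06] F [-0.12 -1.04 -0.63] w 0.587 g 0.0
knob top 25 [0.57484576 0.2811102  0.10180495]
rear -0.19218629574837626 knob [0.56964548 0.28293635 0.09025739] 63
```

```bash
python3 -c "
from workcell import bot
print(bot.finish_job())"
```

```text
the job is handed in; nothing more can be done
None
```

I slid the rail into the notch and turned the crank to about 3.2 rad, where the force at the knob was about 5 N (the firm range is 4.5 to 5.5 N). I then let go, backed the arm clear and handed the job in at about 24 s; the hand-in gave no verdict, and the pad force and bystander positions were not measured directly.

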